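# Pour the walnuts from the scoop through the funnel into the jar

## Task

Take the scoop of walnuts from its sloping rest, let the front of the loaded scoop come down gently on the funnel's rim until you feel it touch, then tip all five walnuts through the funnel into the glass jar. Put the empty scoop back in its rest the way it lay, and leave the other things on the counter where they are.

Things in the scene. Friction and masses are not known exactly. Their poses are not given: they have to be found in the camera images.
- scoop: Steel scoop holding five walnuts: flat pan 110 x 66, sheet 3 thick, open front, back wall 40 high, sides 40 (front part 28). Origin: centre of the pan's underside; x to the lip (55 ahead), z up out of the pan. Black handle along x, 18 wide, 22 high, from x=-55 to -151, centre line 30 above the underside. Starts in its rest, lip 0.35 rad up. 0.27 kg loaded, friction about 0.6
- scoop_grip (a point): Point on the handle's centre line for gripping, 105 behind the scoop's origin and 30 above its underside
- scoop_lip (a point): Middle of the scoop's front lip, lower edge
- rest: Fixed aluminium scoop rest; origin on the counter under the middle of its sloping plate (112 x 96). x is the way the scoop's lip points; the plate rises that way by 0.35 rad. A heel bar 8 high at the low end stops the pan's back (the handle passes over it); side guides 10 high, 78 apart, leave the pan 6 mm each side
- rest_seat (a point): Where the scoop's origin lies when the scoop is in its rest: on the sloping plate, 75 above the counter
- rest_lip (a point): Where the scoop's lip lies when the scoop is in its rest
- funnel: Wide steel funnel held rigidly in a stand, spout in the jar's mouth. Origin: centre of the spout's lower end, z up. Rim 93 above it, 147 across outside; inside the rim 138 across, cone about 58 degrees steep down to a spout of 56 inside. A thin post on the stand's +x side ends 38 below the rim
- funnel_mouth (a point): Centre of the funnel's mouth in the plane of the rim, 196 above the counter
- jar: Empty narrow glass jar fixed in the stand under the funnel. Origin: centre of its underside, 8 above the counter; 76 wide, 106 high, inside 70 wide, inner floor 5 above the origin
- measuring_cap: Bystander: green plastic cup, 58 wide, 45 high; origin: centre of underside
- foot_pad: Bystander: grey rubber pad, 72 wide, 16 high; origin: centre of underside
- jar_lid: Bystander: metal screw lid of the jar, 70 wide, 17 high; origin: centre of underside
- nut_driver: Bystander: nut driver 205 long lying along its x, 30 thick; origin on the counter under its middle
- shaker: Bystander: closed glass shaker, 56 wide, 100 high; origin: centre of underside
- spatula: Bystander: spatula 260 long lying along its x; origin on the counter under its middle
- walnut1: Walnut, 33 long (its x) and 26 thick, 14 g; origin at its centre; lies loose in the scoop at the start
- walnut2: Walnut, 33 long (its x) and 26 thick, 14 g; origin at its centre; lies loose in the scoop at the start
- walnut3: Walnut, 33 long (its x) and 26 thick, 14 g; origin at its centre; lies loose in the scoop at the start
- walnut4: Walnut, 33 long (its x) and 26 thick, 14 g; origin at its centre; lies loose in the scoop at the start
- walnut5: Walnut, 33 long (its x) and 26 thick, 14 g; origin at its centre; lies loose in the scoop at the start
Mind the look-alikes: they are no part of the job. Leave any green look-alike of the rest alone.

How it is judged:
On the way, in this order (a step that is already met when the one before it is completed fails the run):
1. the loaded scoop, off its rest and with all five walnuts still in it, touches the funnel's rim (contact force between scoop and funnel above 0.3 N and height (world z) of scoop_lip above 0.17 m and horizontal distance between scoop and rest_seat above 0.05 m and x of each of walnut1, walnut2, walnut3, walnut4, walnut5 in the frame of scoop below 0.06 m and distance between each of walnut1, walnut2, walnut3, walnut4, walnut5 and scoop below 0.075 m), for 0.1 s.
2. all five walnuts are in the jar (horizontal distance between each of walnut1, walnut2, walnut3, walnut4, walnut5 and jar below 0.034 m and z of walnut1 in the frame of jar between 0.005 and 0.095 m and z of walnut2 in the frame of jar between 0.005 and 0.095 m and z of walnut3 in the frame of jar between 0.005 and 0.095 m and z of walnut4 in the frame of jar between 0.005 and 0.095 m and z of walnut5 in the frame of jar between 0.005 and 0.095 m), for 0.2 s.
At the end, for the whole second after the job is handed in: All five walnuts lie at rest inside the jar (centres below the spout); the empty scoop lies still in its rest, its origin within 15 mm and its lip within 18 mm of where they lay; the bystanders are within 30 mm of where they stood (all of step 2 and linear speed of each of walnut1, walnut2, walnut3, walnut4, walnut5 below 0.05 m/s and distance between scoop and rest_seat below 0.015 m and distance between scoop_lip and rest_lip below 0.018 m and linear speed of scoop below 0.03 m/s and distance of each of measuring_cap, foot_pad, jar_lid, nut_driver, shaker, spatula from where it was at the start of the episode below 0.03 m); the robot touches nothing.
It fails at once if the scoop is pressed on the funnel with more than 12 N (contact force between scoop and funnel above 12 N).
It fails at once if a bystander is shoved more than 30 mm (distance of any of measuring_cap, foot_pad, jar_lid, nut_driver, shaker, spatula from where it was at the start of the episode above 0.03 m).
It also fails if it takes over 48 s, if anything falls off the work surface, if the arm or the gripper's body presses on something with over 40 N, if the wrist force passes 120 N, or if a joint passes its speed limit or range.

## Robot

A 6-joint arm with a two-finger parallel gripper is mounted at the origin on the work surface. World frame = base frame: x ahead of the robot, y to its left, z up, the work surface at z = 0. Lengths are in m, angles in rad, forces in N, time in s.
With the tool pointing down it reaches from about 0.425 to 0.95 m from the base axis. Payload 3.5 kg.
Tool frame: the origin (TCP) lies between the finger pads; the fingertips stand 19 mm ahead of it and the grasp point (between the pads) is the TCP; z points along the fingers, y is the line along which they close (so a half turn about z gives the same grasp; the last joint's range is limited). The gripper opens to 85 mm and grips with 20 to 120 N. Pads are 22 mm wide; open, the fingers measure 114 mm over their backs; the gripper's body (76 mm by 85 mm) begins 54 mm behind the grasp point. The pads swing forward as they close: fully open they stand 13 mm farther back than shut.
Start: joints at [-0.15, 0.286, 1.577, -0, 1.279, -0.15], TCP at [0.675, 0, 0.25] pointing down, gripper open.
Joint ranges: [-2.77, 2.77], [-0.9, 2.22], [0.21, 2.48], [-1.53, 4.67], [0.24, 2.81], [-2.84, 2.84]. Speed limits (rad/s): [2.79, 2.79, 3.14, 3.14, 3.14, 3.14].

## Interface

Orientations are given as a unit quaternion [x, y, z, w].
In Python, from plant import monitor, eyes, ctrl gives the robot as it stands.
- The arm moves only by the shell command python3 -m handwheel 'ROWS' [FORCE]. ROWS is JSON, a list of rows, each a list of 7 numbers: the shift along the tool's x, y, z in units of 40 cm (1.0 is 40 cm), then the turn, a rotation vector about the tool's x, y, z in units of pi rad (1.0 is pi rad), then the opening, from -1 (shut) to 1 (fully open). A call has 1 to 12 rows; each row is the pose to reach, as a shift and turn from the pose commanded when the call began, along the tool's axes at that moment, turning the shorter way round; what a row does not reach only later rows make up. A row lasts 1/8 s, in which the tool goes at most 62.5 mm and 10.7 degrees, less where a joint would pass 70% of its speed; a pose out of reach is approached as far as the arm can. A call with a number of a shift or a turn outside -1 to 1 is refused whole. A call with a gripper value outside its range is refused whole. The fingers move at their own pace and stop on an object; FORCE is the grip in N (left out, the last holds). Time passes only in rows, so rows that repeat a pose let the fingers close. It gives the time, the measured TCP pose, the force, the opening and the grip force at its end, in the units of the state.
- monitor.get_state(): the state, without advancing time (a new reading comes with each control period).
- eyes.read_camera(name): name is "scene" or "side" or "wrist"; returns the picture (420x560x3 uint8, red, green, blue); there is no depth.
- eyes.camera_params(name): a dict with "K" (3x3 intrinsics, pixels), "k1" (the pictures are not rectified: a ray, as slopes to the right and down, at radius r is drawn at 1 + k1 r^2 times it, then the intrinsics apply), "R" (3x3) and "t" (3): a world point X has camera coordinates R X + t. Camera axes: x right, y down, z forward; pixel columns grow to the right and rows downward; lengths in m; the calibration is good to about 2 mm. A picture is of the moment at which its call begins: read the wrist's pose just before it. camera_params takes no time and is no camera call; for the wrist camera it gives the pose at the moment of the call.
- ctrl.sign_off(): hands the job in; it is judged then, once.
The state is a dict: "time": time; "qpos": joint angles; "dq": joint speeds; "joint_efforts": joint torques, N m; "eef_pos": TCP position; "tcp_rot": TCP orientation; "contact_force": force on the tool from outside, world axes, zero at the start; "wrist_torque": the same for the moment, N m; "opening": opening from 0.0 (shut) to 1.0 (fully open); "finger_force": force on a finger pad.
Only numpy, scipy, OpenCV 4.12 (cv2) and the standard library are available. Lean on these libraries where they do the work, as an engineer would, in place of code of your own. Each camera call takes 0.05 s, during which the arm holds its last target. There are 200 camera calls.

## Working session

There is one attempt and no reset: what is moved stays moved. The work goes in short steps, Python scripts to look and compute and a shell command to move; the robot and the scene stay as the last step left them, time stands still between calls to the robot, and variables do not carry over. Pictures are saved under pics/ and viewed, at most 11 in all, crops included, and the job is handed in when it is done.

```bash
ls; mkdir -p pics; python3 - <<'E'
from plant import monitor, eyes
import cv2,numpy as np
print(monitor.get_state())
for n in ["scene","side"]:
    im=eyes.read_camera(n); cv2.imwrite(f"pics/{n}0.png",im[:,:,::-1]); p=eyes.camera_params(n); print(n,{k:np.round(v,4).tolist() for k,v in p.items()})
E
```

```text
pics
{'time': 0.0, 'qpos': array([-1.50001804e-01,  2.87188846e-01,  1.57820267e+00,  1.90473542e-05,
        1.27860490e+00, -1.50004659e-01]), 'dq': array([ 0.00120743, -0.00097645,  0.00027394,  0.00075598,  0.00017633,
        0.00015612]), 'joint_efforts': array([-1.79628755e-04, -4.05981302e+01, -2.92628127e+01, -1.54224781e-04,
        5.81841552e-03,  3.74769741e-06]), 'eef_pos': array([6.74376374e-01, 1.26876391e-04, 2.48917780e-01]), 'tcp_rot': array([ 7.07107209e-01,  7.07105332e-01, -7.05971621e-04, -9.72727063e-04]), 'contact_force': array([ 0.09680016, -0.10898589,  0.3894134 ]), 'wrist_torque': array([-0.02451771, -0.00179461,  0.03066402]), 'finger_force': 0.0, 'opening': 1.0007410433357262}
scene {'K': [[380.1765, 0.0, 285.5916], [0.0, 380.1765, 204.8087], [0.0, 0.0, 1.0]], 'k1': -0.0957, 'R': [[-0.7978, 0.6029, -0.0095], [0.3721, 0.4798, -0.7946], [-0.4745, -0.6374, -0.6071]], 't': [0.4306, -0.1333, 1.4924]}
side {'K': [[485.4086, 0.0, 276.7484], [0.0, 485.4086, 207.4686], [0.0, 0.0, 1.0]], 'k1': -0.1466, 'R': [[0.7103, -0.7039, -0.0047], [-0.3641, -0.3616, -0.8583], [0.6024, 0.6114, -0.5131]], 't': [-0.3676, 0.334, 1.0971]}
```

View pics/scene0.png

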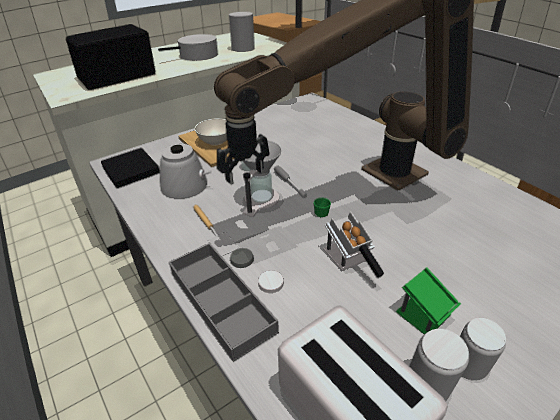

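View pics/side0.png

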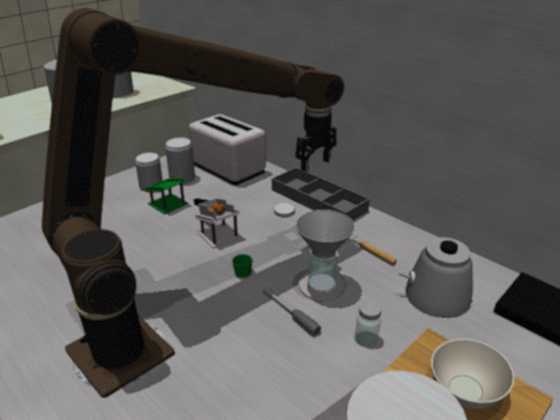

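The scene view has the loaded scoop in the grey rest at about (350,240), its black handle towards (375,265). The funnel and jar are at about (262,160), partly behind the gripper. In the side view the scoop is at (215,210), and the funnel rim is at (325,228).

The look-alike is the green rest, at scene (430,300) and side (167,190). It is empty, so it is not the target. I'll check the choice in one close crop.

```bash
cat > h.py <<'E'
import numpy as np, cv2
from plant import monitor, eyes
from scipy.spatial.transform import Rotation as Ro
def cam(n): return eyes.camera_params(n)
def ray(p,uv):
    K=p["K"]; d=np.array([p["k1"],0,0,0,0.])
    s=cv2.undistortPoints(np.array([[uv]],float),K,d)[0,0]
    return -p["R"].T@p["t"], p["R"].T@np.array([s[0],s[1],1.])
def onz(p,uv,z):
    c,d=ray(p,uv); return c+d*(z-c[2])/d[2]
def proj(p,X):
    return cv2.projectPoints(np.atleast_2d(np.array(X,float)),cv2.Rodrigues(p["R"])[0],p["t"],p["K"],np.array([p["k1"],0,0,0,0.]))[0][:,0]
def tri(obs):
    A=np.zeros((3,3));b=np.zeros(3)
    for p,uv in obs:
        c,d=ray(p,uv); d=d/np.linalg.norm(d); P=np.eye(3)-np.outer(d,d); A+=P;b+=P@c
    X=np.linalg.solve(A,b)
    return X,[np.linalg.norm(proj(p,X)[0]-uv) for p,uv in obs]
E
python3 - <<'E'
from h import *
a=cv2.imread("pics/scene0.png")[200:290,310:400]; b=cv2.imread("pics/side0.png")[190:255,185:250]
c=cv2.imread("pics/side0.png")[200:305,280:370]
f=lambda i,w:cv2.resize(i,None,fx=w,fy=w,interpolation=cv2.INTER_CUBIC)
o=np.zeros((600,800,3),np.uint8)
A=f(a,5);o[:450,:450]=A
B=f(b,5);o[:325,455:780]=B
C=f(c,2.5);o[330:330+263,455:455+225]=C
cv2.imwrite("pics/crop1.png",o)
s,d=cam("scene"),cam("side")
print("cams",-s["R"].T@s["t"],-d["R"].T@d["t"])
print("rest guess",onz(s,(350,232),.09),onz(d,(215,212),.09)," funnel rim side",onz(d,(325,228),.196))
E
```

```text
Traceback (most recent call last):
ValueError: could not broadcast input array from shape (262,225,3) into shape (263,225,3)
```

```bash
python3 - <<'E'
from h import *
a=cv2.imread("pics/scene0.png")[200:290,310:400]; b=cv2.imread("pics/side0.png")[190:255,185:250]
c=cv2.imread("pics/side0.png")[200:305,280:370]
f=lambda i,w:cv2.resize(i,None,fx=w,fy=w,interpolation=cv2.INTER_CUBIC)
o=np.zeros((600,800,3),np.uint8)
o[:450,:450]=f(a,5);o[:325,455:780]=f(b,5);o[330:540,455:635]=f(c,2)
cv2.imwrite("pics/crop1.png",o)
s,d=cam("scene"),cam("side")
print("cams",-s["R"].T@s["t"],-d["R"].T@d["t"])
print("rest guess",onz(s,(350,232),.09),onz(d,(215,212),.09)," funnel rim side",onz(d,(325,228),.196))
E
```

```text
cams [1.10126696 0.75557931 0.80416001] [-0.27825439 -0.80871718  0.8478797 ]
rest guess [0.47545297 0.21867392 0.09      ] [0.46199061 0.20713591 0.09      ]  funnel rim side [ 0.5013565 -0.1852844  0.196    ]
```

View pics/crop1.png

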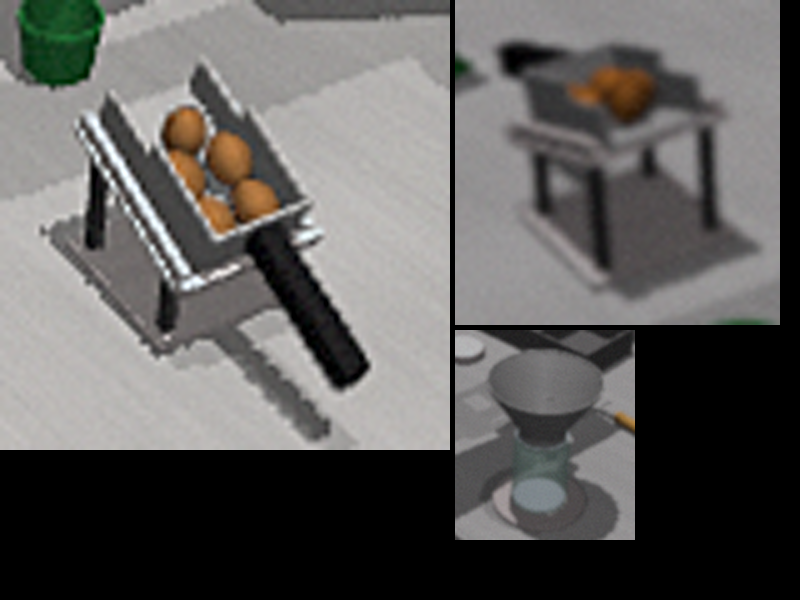

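The crop confirms the choice: the grey rest holds the scoop with five walnuts, and the black handle runs from scene px (363,249) to (380,275). Next I'll measure the coarse yaw and pixel positions.

```bash
python3 - <<'E'
from h import *
s,d=cam("scene"),cam("side")
im=cv2.imread("pics/scene0.png"); m=(im.max(2)<45).astype(np.uint8); m[:238]=0;m[290:]=0;m[:,:355]=0;m[:,395:]=0
n,l,st,ce=cv2.connectedComponentsWithStats(m); k=1+st[1:,4].argmax(); print(st[k],ce[k])
pts=np.argwhere(l==k)[:,::-1].astype(float); mu=pts.mean(0); ax=np.linalg.svd(pts-mu,full_matrices=False)[2][0]; ax*=np.sign(ax[1])
t=(pts-mu)@ax; e0=mu+ax*t.min(); e1=mu+ax*t.max(); print(e0,e1)
A=onz(s,e0,.0843+.005);B=onz(s,e1,.0514+.003); C=onz(s,mu,.070)
print("handle front",A,"tip",B,"mid",C,"len",np.linalg.norm(A-B),"yaw",np.degrees(np.arctan2(*(A-B)[1::-1])))
# side: rim ellipse mask: funnel
im=cv2.imread("pics/side0.png"); sub=cv2.cvtColor(im,cv2.COLOR_BGR2GRAY)
for r in (222,228,234): print(r,sub[r,290:362:2])
# bystander check for path: lid, cap, pad
for nm,uv,z in [("cap",(321,208),.03),("rest base L",(320,247),0),("base back",(342,270),0),("driver",(290,180),.015),("spat",(240,230),.01),("lid",(271,282),.01),("pad",(242,258),.01)]: print(nm,onz(s,uv,z).round(3))
for nm,uv,z in [("shaker",(369,310),.1),("kettle",(447,247),.15),("funnel stand",(322,284),0.01)]: print(nm,onz(d,uv,z).round(3))
E
```

```text
[359 244  25  33 283] [370.67491166 260.29681979]
[361.08760732 245.59498607] [380.48296576 275.33716642]
handle front [0.4904395  0.27669412 0.0893    ] tip [0.50227974 0.3644106  0.0544    ] mid [0.49496689 0.31973453 0.07      ] len 0.09514400397187858 yaw -97.68749163773583
222 [149 147 146 131  87  95  94  97  97 100 104 105 105 107 112 115 120 122
 117 118 114 112 114 108 110 109 105 104 101 102  98  92 115 138 149 145]
228 [127 123 120 118  96  84  89  94  94 100 101 101 105 109 111 109 114 116
 116 113 114 110 111 107 106 106 105  98 100  98  91  93 133 148 147 143]
234 [144 144 139 128 115  83  87  91  89  93  99  99 102 103 110 117 118 120
 105 103 112 113 110 108 107 102 101  98  93  94 101 122 147 145 149 149]
cap [0.414 0.029 0.03 ]
rest base L [0.518 0.144 0.   ]
base back [0.53  0.254 0.   ]
driver [ 0.379 -0.185  0.015]
spat [ 0.675 -0.062  0.01 ]
lid [0.721 0.174 0.01 ]
pad [0.735 0.048 0.01 ]
shaker [ 0.431 -0.381  0.1  ]
kettle [ 0.706 -0.416  0.15 ]
funnel stand [ 0.51  -0.179  0.01 ]
```

```bash
cat >> h.py <<'E'
def Rs(yaw,pitch): # scoop orientation, deg; pitch>0 = lip up
    return Ro.from_euler("ZY",[np.radians(yaw),-np.radians(pitch)])
def tool_of(Rsc): # tool orientation holding the scoop: x=-xs, y=ys, z=-zs
    return Rsc*Ro.from_matrix(np.diag([-1.,1,-1]))
def cmd(pos,R,st=None):
    st=st or monitor.get_state(); T=Ro.from_quat(st["tcp_rot"])
    d=T.inv().apply(np.array(pos)-st["eef_pos"])/.4; w=(T.inv()*R).as_rotvec()/np.pi
    print("row",np.round(np.r_[d,w],4).tolist(),"rows>=%.1f"%max(np.linalg.norm(d)*.4/.0625,np.linalg.norm(w)*180/10.7))
E
cat > log.py <<'E'
from h import *
import json
s=monitor.get_state(); open("log.jsonl","a").write(json.dumps([list(s["qpos"]),list(s["eef_pos"]),list(s["tcp_rot"])])+"\n")
E
python3 log.py; python3 - <<'E'
from h import *
cmd([.495,.315,.20],tool_of(Rs(-97.7,20)))
E
```

```text
row [0.7872, -0.4484, 0.1238, 0.0068, -0.111, 0.0425] rows>=5.9
```

```bash
python3 -m handwheel '[[0.787,-0.448,0.124,0.007,-0.111,0.042,1],[0.787,-0.448,0.124,0.007,-0.111,0.042,1],[0.787,-0.448,0.124,0.007,-0.111,0.042,1],[0.787,-0.448,0.124,0.007,-0.111,0.042,1],[0.787,-0.448,0.124,0.007,-0.111,0.042,1],[0.787,-0.448,0.124,0.007,-0.111,0.042,1],[0.787,-0.448,0.124,0.007,-0.111,0.042,1],[0.787,-0.448,0.124,0.007,-0.111,0.042,1],[0.787,-0.448,0.124,0.007,-0.111,0.042,1]]' 40; python3 log.py; python3 - <<'E'
from h import *
p=cam("wrist"); a=eyes.read_camera("wrist"); b=eyes.read_camera("scene")
cv2.imwrite("pics/w1.png",a[:,:,::-1]);cv2.imwrite("pics/s1.png",b[:,:,::-1])
import pickle; pickle.dump(p,open("w1.pkl","wb")); print(p); print(monitor.get_state()["tcp_rot"],tool_of(Rs(-97.7,20)).as_quat())
o=np.zeros((420,800,3),np.uint8); o[:,:560]=a[:,:,::-1]; o[:240,560:800]=cv2.resize(b[130:210,220:300,::-1],(240,240)); cv2.imwrite("pics/v1.png",o)
E
```

```text
time: 1.23
eef_pos: [0.4966, 0.3137, 0.2009]
tcp_rot: [0.742, 0.648, -0.13, 0.115]
contact_force: [-0.1, -0.3, -0.2]
opening: 0.998
finger_force: 0.0
{'K': array([[374.97278643,   0.        , 274.74191852],
       [  0.        , 374.97278643, 216.4526535 ],
       [  0.        ,   0.        ,   1.        ]]), 'k1': -0.10557093970643974, 'R': array([[ 0.990934  , -0.1343374 ,  0.0018106 ],
       [-0.108176  , -0.78981855,  0.60372562],
       [-0.07967289, -0.5984481 , -0.79719013]]), 't': array([-0.45125139,  0.21612703,  0.52780317])}
[ 0.74192136  0.64761396 -0.13024904  0.11482183] [ 0.74154984  0.64803561 -0.13075524  0.11426616]
```

View pics/v1.png

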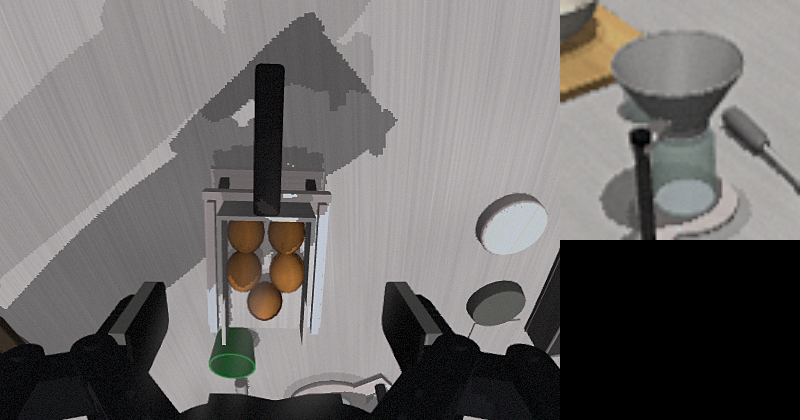

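Wrist view: the handle runs from (270,65) to (267,213). The pan's back wall is at row ~212, its lip at row ~335, with five walnuts between. The scene inset shows the funnel's rim running from about (237,150) to (281,151).

```bash
python3 - <<'E'
from h import *
import pickle
w=pickle.load(open("w1.pkl","rb")); s,d=cam("scene"),cam("side")
im=cv2.imread("pics/w1.png"); m=(im.max(2)<60).astype(np.uint8); m[230:]=0; m[:,:235]=0; m[:,300:]=0
n,l,st,ce=cv2.connectedComponentsWithStats(m); k=1+st[1:,4].argmax(); print(st[k])
for r in (75,100,140,170,190): c=np.where(l[r]==k)[0]; print(r,c.min(),c.max())
def mid(r): c=np.where(l[r]==k)[0]; return (c.min()+c.max()+1)/2
rows=np.arange(75,165); f=np.polyfit(rows,[mid(r) for r in rows],1)
top=st[k][1]; tip=np.array([np.polyval(f,top),top]); 
T=onz(w,tip,.0617-.002); print("tip top",tip,T)
a=onz(w,(np.polyval(f,100),100),.067);
sc=np.array([380.5,275.3]); print("tip tri",tri([(w,tip),(s,sc)]))
# consistent centre line: iterate z on slope from tip
P=[]
F=onz(w,(np.polyval(f,200),200),.0947-.003)
v=T-F; print("F",F,"yaw",np.degrees(np.arctan2(-v[1],-v[0])))
# back wall top corners
for uv in [(217,216),(316,216)]: print("backwall",onz(w,uv,.0937))
print("cols at plate/guides rows 300", im[300,195:335,0][::3])
# funnel rim
for c,l_,r_ in [(s,(237.3,150),(281,150.7)),(d,(296.5,225),(354.5,228))]:
    A,B=onz(c,l_,.196),onz(c,r_,.196); print("funnel",(A+B)/2,np.linalg.norm(A-B))
print("top/bot scene",onz(s,(259.3,140),.196),onz(s,(259.3,162.7),.196))
E
python3 - <<'E'
import cv2
im=cv2.imread("pics/s1.png")[132:178,228:292]; o=cv2.resize(im,None,fx=8,fy=8,interpolation=cv2.INTER_NEAREST)
b=cv2.imread("pics/side0.png")[205:270,288:364]
import numpy as np
q=np.zeros((600,800,3),np.uint8); q[:368,:512]=o; q2=cv2.resize(b,None,fx=3.7,fy=3.7); q[:q2.shape[0],515:515+q2.shape[1]]=q2
cv2.imwrite("pics/f1.png",q)
E
```

```text
[ 235   63   65  154 4565]
75 255 284
100 255 283
140 254 281
170 254 280
190 253 280
tip top [270.23941639  63.        ] [0.50229014 0.36692378 0.0597    ]
tip tri (array([0.50224646, 0.36506855, 0.05463326]), [np.float64(0.9741570698040476), np.float64(0.2259540863451457)])
F [0.48934064 0.29016475 0.0917    ] yaw -99.57582107407302
backwall [0.45508935 0.28331275 0.0937    ]
backwall [0.51992356 0.27443261 0.0937    ]
cols at plate/guides rows 300 [166 159 164 158 172 194 197 147 186 157  83  77 148 173 179 173 177 145
  50  67  66  67  65  63  56  53  44  38  27  78 189 178 175 177 183 192
  48  75 183  37 207 207 210 166 173 169 171]
funnel [ 0.51803359 -0.16906874  0.196     ] 0.14321915513913477
funnel [ 0.50719361 -0.18166715  0.196     ] 0.142527066565834
top/bot scene [ 0.47732085 -0.22834781  0.196     ] [ 0.56092222 -0.10380578  0.196     ]
```

View pics/f1.png

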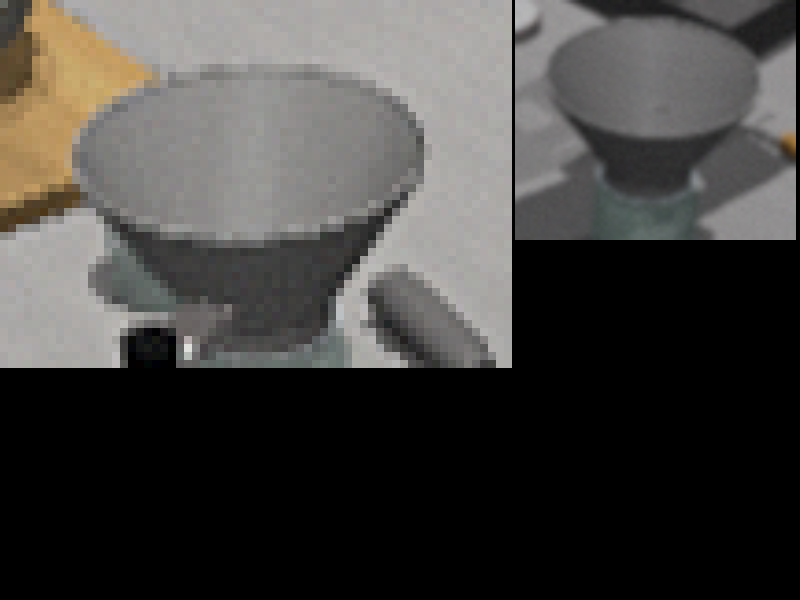

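The zoomed funnel rim has its extremes at scene px left (237.4,151.4), right (281.1,150.5), top (259,140.3) and bottom (259,162), and at side px left 296.9, right 354.2, top 209 and bottom 242.3. The thin post lies on the camera side.

```bash
python3 - <<'E'
from h import *
from scipy.optimize import least_squares
s,d=cam("scene"),cam("side")
def circ(P): return least_squares(lambda q:np.hypot(P[:,0]-q[0],P[:,1]-q[1])-q[2],[.51,-.18,.07]).x
Ps=np.array([onz(s,u,.196) for u in [(237.4,151),(281.1,150.7),(259,140.3),(259,162),(243.5,143.5),(275.5,143.5)]])
Pd=np.array([onz(d,u,.196) for u in [(296.9,225.5),(354.2,225.5),(325.5,209),(325.5,242.3)]])
print("scene",circ(Ps),"side",circ(Pd),"all",circ(np.r_[Ps,Pd]))
for yaw in (-97.7,):
    R=Rs(yaw,20.05)
    for nm,X,o in [("wall",[.4875,.2789,.0937],[-.055,0,.04]),("tip",[.5023,.3669,.0617],[-.151,0,.041]),("tiptri",[.5022,.3651,.0546],[-.151,0,.032]),("scenemid",[.495,.3197,.070],[-.103,0,.033])]:
        O=np.array(X)-R.apply(o); print(nm,O.round(4))
E
```

```text
scene [ 0.51930902 -0.16801807  0.07180641] side [ 0.5134519  -0.17659421  0.0733249 ] all [ 0.51675296 -0.17133771  0.07202844]
wall [0.4787 0.2141 0.075 ]
tip [0.4814 0.2124 0.075 ]
tiptri [0.4817 0.2137 0.0763]
scenemid [0.4805 0.2126 0.0743]
```

```bash
python3 - <<'E'
from h import *
R=Rs(-98.5,20.05); O=np.array([.4807,.2133,.075]); G=O+R.apply([-.105,0,.03]); print(G, "yaw-tool",tool_of(R).as_quat())
cmd(G+R.apply([0,0,.06]),tool_of(R)); cmd(G,tool_of(R))
E
```

```text
[0.49679963 0.32102514 0.06718361] yaw-tool [ 0.7459984   0.64279335 -0.13187529  0.11363102]
row [0.1317, -0.0017, 0.1581, 0.0019, -0.0003, 0.0037] rows>=1.3
row [0.1315, -0.0026, 0.3081, 0.0019, -0.0003, 0.0037] rows>=2.1
```

```bash
python3 -m handwheel '[[0.132,-0.002,0.158,0.002,0,0.004,1],[0.132,-0.002,0.158,0.002,0,0.004,1],[0.132,-0.002,0.21,0.002,0,0.004,1],[0.132,-0.002,0.26,0.002,0,0.004,1],[0.132,-0.002,0.308,0.002,0,0.004,1],[0.132,-0.002,0.308,0.002,0,0.004,1]]' 60; python3 log.py; python3 - <<'E'
from h import *
R=Rs(-98.5,20.05); cmd([0.4968,.3210,.0672],tool_of(R)); print(monitor.get_state()["opening"])
E
```

```text
time: 2.08
eef_pos: [0.4951, 0.3209, 0.0653]
tcp_rot: [0.746, 0.643, -0.133, 0.113]
contact_force: [-0.8, 0.2, -0.5]
opening: 1.003
finger_force: 0.0
row [-0.0008, 0.0041, -0.0048, -0.0009, 0.0004, 0.0004] rows>=0.0
1.003445038592764
```

```bash
python3 -m handwheel '[[0,0.004,-0.004,0,0,0,1],[0,0.004,-0.004,0,0,0,-1],[0,0.004,-0.004,0,0,0,-1],[0,0.004,-0.004,0,0,0,-1],[0,0.004,-0.004,0,0,0,-1],[0,0.004,-0.004,0,0,0,-1],[0,0.004,-0.004,0,0,0,-1],[0,0.004,-0.004,0,0,0,-1]]' 60; python3 log.py;  python3 - <<'E'
from h import *
w=cam("wrist"); a=eyes.read_camera("wrist"); cv2.imwrite("pics/w2.png",a[:,:,::-1]); st=monitor.get_state(); print(st["eef_pos"],st["tcp_rot"],st["contact_force"],st["qpos"])
E
```

```text
time: 3.08
eef_pos: [0.4977, 0.3228, 0.0687]
tcp_rot: [0.746, 0.643, -0.132, 0.113]
contact_force: [-1.2, 1.9, 3.6]
opening: 0.199
finger_force: 59.5
[0.49770571 0.32282471 0.06862494] [ 0.74570391  0.64326951 -0.13162737  0.11315585] [-1.58554781  0.5397736   2.47738752] [ 0.51020025  0.44494732  1.75849077 -0.29744954  1.17365353  0.80575268]
```

```bash
python3 -m handwheel '[[0,0,-0.02,0,0,0,-1],[0,0,-0.06,0,0,0,-1],[0,0,-0.12,0,0,0,-1],[0.04,0,-0.25,0,0,0,-1],[0.1,0,-0.4,0,0,0,-1],[0.15,0,-0.5,0,0,0,-1],[0.15,0,-0.5,0,0,0,-1]]' 100; python3 log.py;  cat > kin.py <<'E'
from h import *
import json
from scipy.optimize import least_squares
L=[json.loads(x) for x in open("log.jsonl")]
def fk(q,p):
    a,h,l1,e,l2,lt=p; Y=lambda t:Ro.from_euler("y",t); Z=lambda t:Ro.from_euler("z",t)
    A=Z(q[0]); B=A*Y(q[1]); C=B*Y(q[2]); T=C*Z(q[3])*Y(q[4])*Z(q[5])
    return A.apply([a,0,h])+B.apply([0,0,l1])+C.apply([e,0,l2])+T.apply([0,0,lt]), T*Z(KOFF)
KOFF=-np.pi/2
res=[np.linalg.norm((fk(q,np.zeros(6))[1].inv()*Ro.from_quat(r)).as_rotvec()) for q,x,r in L]
sol=least_squares(lambda p:np.r_[np.concatenate([(fk(q,p)[0]-x)*1e3 for q,x,r in L]),(np.array(p)-[0,.4,.45,0,.4,.25])*.02],[0,.4,.45,0,.4,.25])
P=sol.x
LO=np.array([-2.77,-.9,.21,-1.53,.24,-2.84]);HI=np.array([2.77,2.22,2.48,4.67,2.81,2.84])
def ik(pos,R,q0):
    def f(q): x,T=fk(q,P); return np.r_[(x-pos)*5,(T.inv()*R).as_rotvec()]
    r=least_squares(f,np.clip(q0,LO+.01,HI-.01),bounds=(LO,HI)); return r.x,np.linalg.norm(r.fun)
if __name__=="__main__":
    print("rot res",np.round(res,4),"P",P.round(3),"cost",[np.round(1e3*(fk(q,P)[0]-x),1).tolist() for q,x,r in L])
    F=np.array([.517,-.172,.196]); lipo=np.array([.055,0,0]); tcp=np.array([-.1065,0,.03])
    for psi in (-160,-180,-198):
        q=np.array(monitor.get_state()["qpos"])
        u=np.array([np.cos(np.radians(psi)),np.sin(np.radians(psi)),0])
        for pit,back,z in [(20,.050,.23),(20,.04,.212),(0,.03,.212),(-30,.025,.212),(-55,.02,.212),(-65,.02,.212)]:
            R=Rs(psi,pit); lip=F-u*back; lip[2]=z; q,r=ik(lip+R.apply(tcp-lipo),tool_of(R),q); print(psi,pit,q.round(2),"%.4f"%r)
E
python3 kin.py
```

```text
time: 4.0
eef_pos: [0.5175, 0.4493, 0.2409]
tcp_rot: [0.746, 0.644, -0.127, 0.114]
contact_force: [-0.4, -0.4, -2.5]
opening: 0.197
finger_force: 97.6
rot res [3.1416 3.1416 3.1416 3.1416 3.1416] P [ 0.025  0.121  0.253  0.063  0.576 -0.121] cost [[-51.6, -94.2, 8.0], [29.6, 11.8, -12.8], [-1.3, -7.5, 2.8], [-1.9, -7.9, 2.9], [22.6, -3.9, -0.9]]
-160 20 [-0.17  0.57  1.33 -0.17  1.55 -2.06] 0.0000
-160 20 [-0.17  0.57  1.36 -0.17  1.52 -2.06] 0.0000
-160 0 [-0.15  0.59  1.25 -0.    1.31 -2.07] 0.0000
-160 -30 [-0.14  0.54  1.14  0.28  1.01 -2.15] 0.0000
-160 -55 [-0.15  0.41  1.16  0.6   0.77 -2.33] 0.0000
-160 -65 [-0.17  0.34  1.19  0.78  0.69 -2.45] 0.0000
-180 20 [-0.25  0.65  1.23 -0.08  1.61 -1.8 ] 0.0000
-180 20 [-0.25  0.65  1.27 -0.08  1.57 -1.8 ] 0.0000
-180 0 [-0.24  0.68  1.13 -0.    1.33 -1.81] 0.0000
-180 -30 [-0.23  0.65  1.    0.14  0.98 -1.85] 0.0000
-180 -55 [-0.24  0.5   1.04  0.32  0.67 -1.96] 0.0000
-180 -65 [-0.25  0.43  1.09  0.44  0.55 -2.06] 0.0000
-198 20 [-0.32  0.68  1.19 -0.    1.62 -1.58] 0.0000
-198 20 [-0.32  0.67  1.24 -0.    1.59 -1.58] 0.0000
-198 0 [-0.32  0.71  1.09  0.    1.34 -1.58] 0.0000
-198 -30 [-0.32  0.68  0.96  0.    0.98 -1.58] 0.0000
-198 -55 [-0.32  0.54  1.01  0.01  0.64 -1.58] 0.0000
-198 -65 [-0.32  0.46  1.05  0.01  0.5  -1.58] 0.0000
```

```bash
sed -i 's/a,h,l1,e,l2,lt=p/a,h,l1,e,l2,lt,b=p/; s/apply(\[a,0,h\])/apply([a,b,h])/; s/KOFF=-np.pi/KOFF=np.pi/; s/np.zeros(6)/np.zeros(7)/; s/\[0,.4,.45,0,.4,.25\]/[0,.4,.45,0,.4,.25,.1]/g' kin.py; python3 kin.py; python3 - <<'E'
from h import *
eyes_im=eyes.read_camera("wrist"); cv2.imwrite("pics/w3.png",eyes_im[:,:,::-1])
E
```

```text
rot res [0. 0. 0. 0. 0.] P [0.    0.24  0.443 0.021 0.572 0.23  0.101] cost [[0.0, 0.0, -0.0], [0.0, 0.0, -0.0], [-0.0, -0.0, 0.0], [-0.0, -0.0, 0.0], [-0.0, -0.0, -0.0]]
-160 20 [-0.22  0.59  1.28 -0.19  1.57  1.03] 0.0000
-160 20 [-0.23  0.58  1.32 -0.19  1.53  1.03] 0.0000
-160 0 [-0.3   0.36  1.5  -0.    1.28  0.93] 0.0000
-160 -30 [-0.46  0.03  1.79  0.45  0.98  0.57] 0.0000
-160 -55 [-0.67 -0.19  2.05  1.02  0.96  0.07] 0.0000
-160 -65 [-0.76 -0.25  2.14  1.25  1.03 -0.13] 0.0000
-180 20 [-0.33  0.66  1.17 -0.11  1.64  1.25] 0.0000
-180 20 [-0.34  0.65  1.22 -0.11  1.6   1.25] 0.0000
-180 0 [-0.38  0.41  1.43 -0.    1.3   1.19] 0.0000
-180 -30 [-0.48  0.05  1.78  0.31  0.87  0.95] 0.0000
-180 -55 [-0.62 -0.24  2.09  0.91  0.64  0.38] 0.0000
-180 -65 [-0.69 -0.33  2.21  1.24  0.65  0.07] 0.0000
-198 20 [-0.44  0.69  1.14 -0.04  1.66  1.45] 0.0000
-198 20 [-0.44  0.68  1.19 -0.04  1.63  1.45] 0.0000
-198 0 [-0.46  0.43  1.41 -0.    1.3   1.43] 0.0000
-198 -30 [-0.5   0.05  1.78  0.13  0.8   1.33] 0.0000
-198 -55 [-0.55 -0.26  2.1   0.52  0.4   0.95] 0.0000
-198 -65 [-0.58 -0.36  2.23  1.01  0.29  0.47] 0.0000
```

View pics/w3.png

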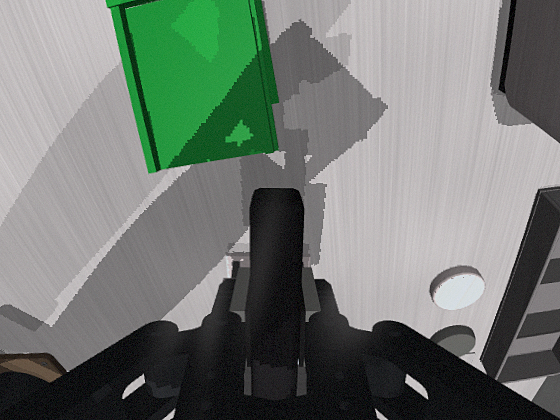

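The handle sits between the pads and the rest is clear. The arm model fits exactly and every tipping pose is in reach. Next I'll carry the scoop slowly, lip still up, to hover with the lip over the near rim.

```bash
cat >> kin.py <<'E'
def tcp_for(psi,pit,back,z):
    F=np.array([.517,-.172,.196]); u=np.array([np.cos(np.radians(psi)),np.sin(np.radians(psi)),0]); R=Rs(psi,pit)
    lip=F-u*back; lip[2]=z; return lip+R.apply([-.1615,0,.03]),tool_of(R)
E
python3 - <<'E'
from kin import *
p,R=tcp_for(-165,20,.05,.24); print(p); cmd(p,R)
q=np.array(monitor.get_state()["qpos"])
for pit,back,z in [(20,.05,.24),(0,.03,.212),(-30,.025,.212),(-55,.02,.212),(-65,.02,.212)]:
    q,r=ik(*tcp_for(-165,pit,back,z),q); print(pit,q.round(2),"%.4f"%r)
E
```

```text
[ 0.72179652 -0.11712494  0.21295453]
row [-1.2218, 0.712, 0.5089, 0.1269, -0.0012, 0.3479] rows>=9.6
20 [-0.25  0.61  1.24 -0.17  1.6   1.08] 0.0000
0 [-0.31  0.37  1.48 -0.    1.29  0.99] 0.0000
-30 [-0.46  0.04  1.79  0.42  0.95  0.66] 0.0000
-55 [-0.66 -0.21  2.06  1.01  0.88  0.13] 0.0000
-65 [-0.75 -0.27  2.16  1.25  0.94 -0.09] 0.0000
```

```bash
python3 -m handwheel '[[-0.03,0.017,0.012,0.003,0,0.009,-1],[-0.08,0.047,0.033,0.008,0,0.023,-1],[-0.14,0.082,0.058,0.015,0,0.04,-1],[-0.2,0.117,0.083,0.021,0,0.057,-1],[-0.26,0.152,0.108,0.027,0,0.074,-1],[-0.32,0.187,0.133,0.033,0,0.091,-1],[-0.38,0.222,0.158,0.04,0,0.108,-1],[-0.44,0.257,0.183,0.046,0,0.126,-1],[-0.5,0.292,0.208,0.052,0,0.143,-1],[-0.55,0.321,0.229,0.057,0,0.157,-1],[-0.59,0.344,0.245,0.061,0,0.168,-1],[-0.61,0.356,0.254,0.063,0,0.174,-1]]'; python3 - <<'E'
from kin import *
cmd(*tcp_for(-165,20,.05,.24))
E
```

```text
time: 5.55
eef_pos: [0.6184, 0.1616, 0.2232]
tcp_rot: [0.899, 0.401, -0.159, 0.071]
contact_force: [-0.2, -0.5, -2.4]
opening: 0.197
finger_force: 97.6
row [-0.3156, 0.6582, 0.1426, 0.0629, 0.0003, 0.1724] rows>=4.8
```

```bash
python3 -m handwheel '[[-0.016,0.033,0.007,0.003,0,0.009,-1],[-0.04,0.085,0.018,0.008,0,0.022,-1],[-0.072,0.15,0.033,0.014,0,0.039,-1],[-0.104,0.217,0.047,0.021,0,0.057,-1],[-0.136,0.284,0.062,0.027,0,0.074,-1],[-0.168,0.35,0.076,0.033,0,0.092,-1],[-0.2,0.417,0.09,0.04,0,0.109,-1],[-0.232,0.484,0.105,0.046,0,0.127,-1],[-0.264,0.55,0.119,0.053,0,0.144,-1],[-0.29,0.605,0.131,0.058,0,0.158,-1],[-0.31,0.645,0.14,0.062,0,0.169,-1],[-0.316,0.658,0.143,0.063,0,0.172,-1]]'; python3 log.py; python3 - <<'E'
from kin import *
cmd(*tcp_for(-165,20,.05,.24))
for n in ("scene","side"): cv2.imwrite(f"pics/{n}4.png",eyes.read_camera(n)[:,:,::-1])
print(monitor.get_state()["contact_force"])
a=cv2.imread("pics/scene4.png")[90:190,220:320];b=cv2.imread("pics/side4.png")[160:280,250:370]
cv2.imwrite("pics/v4.png",np.hstack([cv2.resize(a,(400,400)),cv2.resize(b,(400,400))]))
E
```

```text
time: 7.05
eef_pos: [0.7229, -0.1157, 0.2131]
tcp_rot: [0.976, 0.13, -0.172, 0.023]
contact_force: [-0.5, -0.2, -1.6]
opening: 0.193
finger_force: 97.6
row [-0.0032, 0.0027, 0.0015, 0.0001, 0.0001, 0.001] rows>=0.0
[-0.08047098  0.05280244 -2.48340208]
```

View pics/v4.png

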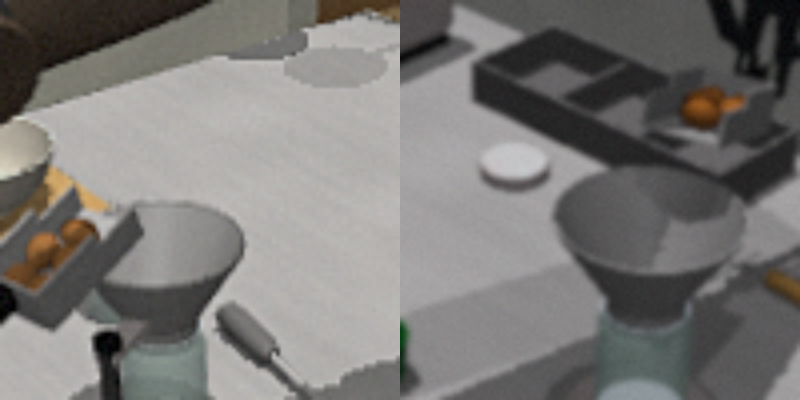

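The walnuts are still in the scoop, and its lip is over the near rim: near corner at scene px (255,149), lip in the side view from about (325,197) to (353,202). Check the lip position against the model.

```bash
python3 - <<'E'
from kin import *
s,d=cam("scene"),cam("side"); st=monitor.get_state(); T=Ro.from_quat(st["tcp_rot"]); R=T*Ro.from_matrix(np.diag([-1.,1,-1]))
for n,o in [("lipL",[.1615,.033,-.03]),("lipR",[.1615,-.033,-.03]),("topL",[.1615,.033,-.002]),("topR",[.1615,-.033,-.002])]:
    X=st["eef_pos"]+R.apply(o); a,b=proj(s,X)[0],proj(d,X)[0]
    print(n,X.round(4),"crop",((a-[220,90])*4).round(),((b-[250,160])*400/120+[400,0]).round())
E
```

```text
lipL [ 0.5751 -0.1892  0.2402] crop [ 79. 204.] [721. 141.]
lipR [ 0.5577 -0.1255  0.2403] crop [142. 228.] [641. 119.]
topL [ 0.5843 -0.1867  0.2665] crop [ 68. 179.] [728. 104.]
topR [ 0.567  -0.123   0.2666] crop [132. 202.] [648.  83.]
```

```bash
python3 -m handwheel '[[0.006,0,0.016,0,0,0,-1],[0.012,0,0.033,0,0,0,-1],[0.018,0,0.049,0,0,0,-1],[0.024,0,0.066,0,0,0,-1],[0.024,0,0.066,0,0,0,-1],[0.024,0,0.066,0,0,0,-1]]';  python3 -m handwheel '[[0.001,0,0.0024,0,0,0,-1],[0.0018,0,0.0047,0,0,0,-1],[0.0027,0,0.007,0,0,0,-1],[0.0027,0,0.007,0,0,0,-1]]'
```

```text
time: 7.9
eef_pos: [0.7227, -0.1145, 0.1855]
tcp_rot: [0.976, 0.131, -0.172, 0.023]
contact_force: [0.5, -0.8, -2.5]
opening: 0.192
finger_force: 97.7
time: 8.4
eef_pos: [0.7226, -0.1144, 0.1822]
tcp_rot: [0.976, 0.131, -0.172, 0.023]
contact_force: [-0.5, 0.1, -2.6]
opening: 0.194
finger_force: 97.6
```

```bash
python3 -m handwheel '[[0.0009,0,0.0024,0,0,0,-1],[0.0017,0,0.0047,0,0,0,-1],[0.0017,0,0.0047,0,0,0,-1]]' | grep -E "eef_pos|contact"; python3 -c "
from h import *; print(monitor.get_state()['wrist_torque'])";  python3 -m handwheel '[[0.0009,0,0.0024,0,0,0,-1],[0.0009,0,0.0024,0,0,0,-1]]'| grep -E "eef_pos|contact"; python3 -c "
from h import *; print(monitor.get_state()['wrist_torque'])"
```

```text
eef_pos: [0.7226, -0.1144, 0.1802]
contact_force: [-0.4, 0.4, -3.0]
[ 0.1207359  -0.4039759  -0.03673025]
eef_pos: [0.7227, -0.1145, 0.1796]
contact_force: [-0.6, -0.5, -0.3]
[ 0.06214706 -0.1983138  -0.00496429]
```

```bash
python3 -m handwheel '[[0.0003,0,0.0008,0,0,0,-1],[0.0003,0,0.0008,0,0,0,-1],[0.0003,0,0.0008,0,0,0,-1]]'| grep -E "time|eef_pos|contact"; python3 - <<'E'
from kin import *
st=monitor.get_state(); print(st['wrist_torque'],st["contact_force"])
# scoop pose from tool; next poses
p,R=tcp_for(-165,20,.05,.206); print(p,st["eef_pos"]); cmd(*tcp_for(-165,20,.045,.228))
for pit,back,z in [(0,.035,.216),(-20,.03,.214),(-40,.025,.212),(-55,.025,.212)]: cmd(*tcp_for(-165,pit,back,z))
E
```

```text
time: 9.4
eef_pos: [0.7227, -0.1144, 0.1792]
contact_force: [-0.9, -0.6, -1.0]
[ 0.07244493 -0.05659652 -0.05221982] [-0.91199603 -0.63692364 -1.03734646]
[ 0.72179652 -0.11712494  0.17895453] [ 0.72265601 -0.11443399  0.17921628]
row [-0.034, 0.0058, -0.0455, 0.0004, 0.0001, 0.0016] rows>=0.4
row [-0.0972, 0.0057, -0.1423, 0.0002, 0.1112, 0.0016] rows>=1.9
row [-0.1999, 0.0053, -0.2417, -0.0001, 0.2223, 0.0017] rows>=3.7
row [-0.3341, 0.0047, -0.3029, -0.0004, 0.3334, 0.0017] rows>=5.6
row [-0.439, 0.0042, -0.3251, -0.0007, 0.4167, 0.0016] rows>=7.0
```

Contact felt: about +2 N in force, with the wrist moment falling from 0.40 to 0.06 N·m, held for over 0.3 s at a lip height of about 0.206. Now lift slightly and tip slowly.

```bash
python3 -m handwheel '[[-0.017,0.003,-0.023,0,0,0.001,-1],[-0.034,0.006,-0.046,0,0,0.002,-1],[-0.055,0.006,-0.078,0,0.037,0.002,-1],[-0.076,0.006,-0.11,0,0.074,0.002,-1],[-0.097,0.006,-0.142,0,0.111,0.002,-1],[-0.114,0.006,-0.16,0,0.13,0.002,-1],[-0.131,0.006,-0.177,0,0.148,0.002,-1],[-0.148,0.006,-0.193,0,0.167,0.002,-1],[-0.165,0.006,-0.209,0,0.185,0.002,-1],[-0.182,0.006,-0.225,0,0.204,0.002,-1],[-0.2,0.005,-0.242,0,0.222,0.002,-1],[-0.2,0.005,-0.242,0,0.222,0.002,-1]]'; python3 - <<'E'
from kin import *
for pit,back,z in [(-30,.028,.213),(-40,.025,.212),(-48,.025,.212),(-55,.025,.212),(-62,.025,.212)]: cmd(*tcp_for(-165,pit,back,z))
for n in ("scene","side"): cv2.imwrite(f"pics/{n}5.png",eyes.read_camera(n)[:,:,::-1])
a=cv2.imread("pics/scene5.png")[90:190,220:320];b=cv2.imread("pics/side5.png")[160:280,250:370]
cv2.imwrite("pics/v5.png",np.hstack([cv2.resize(a,(400,400)),cv2.resize(b,(400,400))]))
m=lambda i:((i[:,:,2]>90)&(i[:,:,2]>1.6*i[:,:,0])&(i[:,:,2]>1.2*i[:,:,1])).sum()
print(m(a),m(b))
E
```

```text
time: 10.9
eef_pos: [0.682, -0.128, 0.2991]
tcp_rot: [0.976, 0.128, 0.172, -0.022]
contact_force: [0.6, 0.4, -2.8]
opening: 0.194
finger_force: 97.6
row [-0.0244, -0.0003, -0.0639, 0.0005, 0.0556, -0.0004] rows>=0.9
row [-0.0631, -0.0002, -0.1287, 0.0005, 0.1111, -0.0003] rows>=1.9
row [-0.0956, -0.0, -0.1759, 0.0005, 0.1556, -0.0003] rows>=2.6
row [-0.1291, 0.0, -0.2131, 0.0005, 0.1944, -0.0003] rows>=3.3
row [-0.167, 0.0001, -0.246, 0.0006, 0.2333, -0.0002] rows>=3.9
133 78
```

View pics/v5.png

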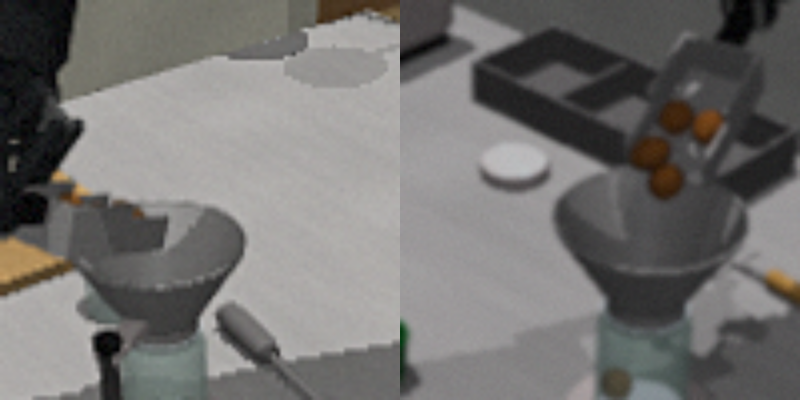

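One walnut is already in the jar (side crop 615,380), and four are sliding at the lip (650-710, 115-180). Continue slowly.

```bash
python3 -m handwheel '[[-0.012,0,-0.032,0,0.028,0,-1],[-0.024,0,-0.064,0,0.056,0,-1],[-0.024,0,-0.064,0,0.056,0,-1],[-0.036,0,-0.085,0,0.074,0,-1],[-0.05,0,-0.107,0,0.093,0,-1],[-0.063,0,-0.129,0,0.111,0,-1],[-0.063,0,-0.129,0,0.111,0,-1],[-0.079,0,-0.152,0,0.133,0,-1],[-0.096,0,-0.176,0,0.156,0,-1],[-0.112,0,-0.195,0,0.175,0,-1],[-0.129,0,-0.213,0,0.194,0,-1],[-0.129,0,-0.213,0,0.194,0,-1]]'; python3 - <<'E'
from kin import *
for n in ("scene","side"): cv2.imwrite(f"pics/{n}6.png",eyes.read_camera(n)[:,:,::-1])
a=cv2.imread("pics/scene6.png")[90:190,220:320];b=cv2.imread("pics/side6.png")[180:300,270:390]
cv2.imwrite("pics/v6.png",np.hstack([cv2.resize(a,(400,400)),cv2.resize(b,(400,400))]))
E
```

```text
time: 12.5
eef_pos: [0.6076, -0.1476, 0.3589]
tcp_rot: [0.881, 0.115, 0.456, -0.06]
contact_force: [0.3, 0.5, -2.4]
opening: 0.192
finger_force: 97.9
```

View pics/v6.png

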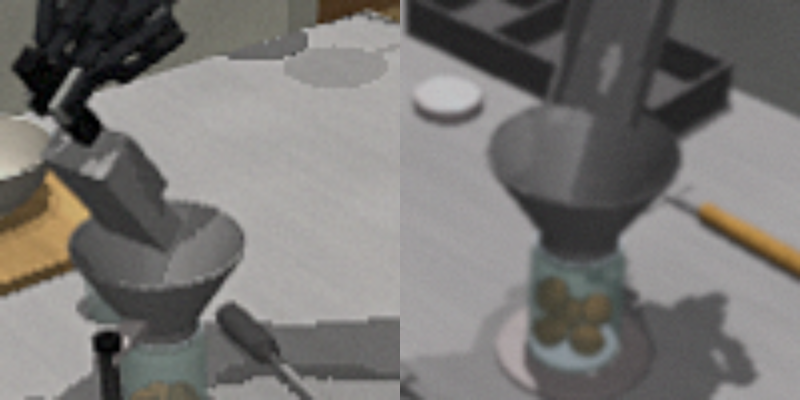

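The jar shows four or five walnuts at side crop (550-610, 290-345), and both the scoop and the funnel look empty. Back the scoop out and get a clear count.

```bash
python3 - <<'E'
from kin import *
st=monitor.get_state()
cmd(*tcp_for(-165,-55,.025,.255)); 
cmd(*tcp_for(-165,-15,.08,.28));cmd(*tcp_for(-165,20,.12,.28))
q=st["qpos"]
for a in [(-165,-55,.025,.255),(-165,-15,.08,.28),(-165,20,.12,.28)]: q,r=ik(*tcp_for(*a),q); print(q.round(2),r)
E
```

```text
row [0.0895, 0.0001, -0.0675, -0.0, 0.0012, -0.0003] rows>=0.7
row [0.1747, 0.0001, 0.286, -0.0001, -0.221, -0.0002] rows>=3.7
row [0.0524, 0.0002, 0.5369, -0.0002, -0.4154, -0.0002] rows>=7.0
[-0.65 -0.23  2.    0.95  0.92  0.23] 9.461926715582608e-16
[-0.33  0.27  1.43  0.15  1.23  0.94] 1.9826329017484566e-13
[-0.21  0.74  0.97 -0.16  1.75  1.1 ] 1.4890184324349577e-13
```

```bash
python3 -m handwheel '[[0.045,0,-0.034,0,0,0,-1],[0.09,0,-0.068,0,0,0,-1],[0.111,0,0.02,0,-0.055,0,-1],[0.132,0,0.108,0,-0.11,0,-1],[0.153,0,0.197,0,-0.165,0,-1],[0.175,0,0.286,0,-0.221,0,-1],[0.144,0,0.349,0,-0.27,0,-1],[0.113,0,0.412,0,-0.318,0,-1],[0.083,0,0.475,0,-0.367,0,-1],[0.052,0,0.537,0,-0.415,0,-1],[0.052,0,0.537,0,-0.415,0,-1]]'; python3 - <<'E'
from kin import *
for n in ("scene","side"): cv2.imwrite(f"pics/{n}7.png",eyes.read_camera(n)[:,:,::-1])
a=cv2.imread("pics/scene7.png")[110:210,210:310];b=cv2.imread("pics/side7.png")[210:310,275:375]
cv2.imwrite("pics/v7.png",np.hstack([cv2.resize(a,(400,400),interpolation=2),cv2.resize(b,(400,400),interpolation=2)]))
G=np.array([0.49770571,.32282471,.06862494]); T=Ro.from_quat([0.74570391,0.64326951,-0.13162737,0.11315585])
cmd(G-T.apply([0,0,.1]),T)
E
```

```text
time: 13.98
eef_pos: [0.7898, -0.0966, 0.241]
tcp_rot: [0.976, 0.13, -0.177, 0.02]
contact_force: [-0.1, -1.2, -4.2]
opening: 0.192
finger_force: 97.5
row [-0.2995, -1.284, 0.3447, -0.1262, -0.0008, -0.3477] rows>=8.7
```

View pics/v7.png

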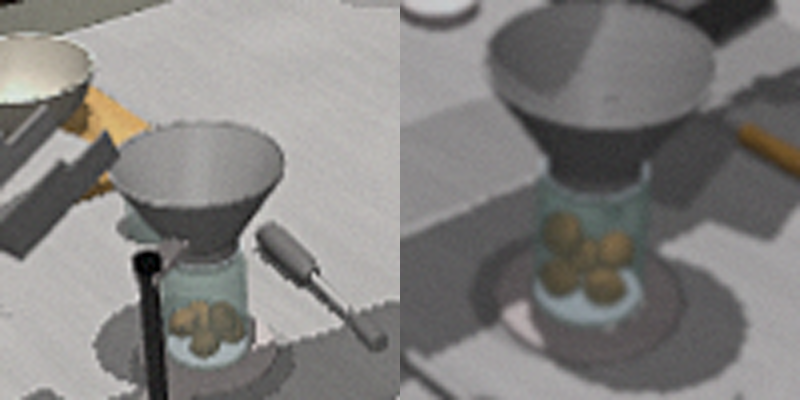

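All five walnuts are in the jar, at side crop (563,230), (615,248), (585,255), (557,278) and (605,285). The scoop and funnel are empty, so carry the scoop back.

```bash
python3 -m handwheel '[[-0.015,-0.065,0.017,-0.006,0,-0.017,-1],[-0.038,-0.16,0.043,-0.016,0,-0.043,-1],[-0.06,-0.257,0.069,-0.025,0,-0.07,-1],[-0.083,-0.353,0.095,-0.035,0,-0.096,-1],[-0.105,-0.45,0.12,-0.044,0,-0.122,-1],[-0.128,-0.546,0.146,-0.054,0,-0.148,-1],[-0.15,-0.642,0.172,-0.063,0,-0.174,-1]]'; cat > g.py <<'E'
from kin import *
G=np.array([0.4974,.3226,.0686]); T=Ro.from_quat([0.74570391,0.64326951,-0.13162737,0.11315585])
for h in (.1,.05,.015,0): cmd(G-T.apply([0,0,h]),T)
E
python3 g.py
```

```text
time: 14.95
eef_pos: [0.6458, 0.1292, 0.2145]
tcp_rot: [0.9, 0.403, -0.152, 0.072]
contact_force: [1.0, 0.0, -1.7]
opening: 0.19
finger_force: 97.8
row [0.2171, -0.6462, 0.0567, -0.0599, -0.0028, -0.1745] rows>=4.4
row [0.2224, -0.6236, 0.1795, -0.0599, -0.0028, -0.1745] rows>=4.4
row [0.226, -0.6079, 0.2655, -0.0599, -0.0028, -0.1745] rows>=4.5
row [0.2276, -0.6011, 0.3023, -0.0599, -0.0028, -0.1745] rows>=4.5
```

```bash
python3 -m handwheel '[[0.031,-0.092,0.008,-0.009,0,-0.025,-1],[0.062,-0.185,0.016,-0.017,-0.001,-0.05,-1],[0.093,-0.277,0.024,-0.026,-0.001,-0.075,-1],[0.124,-0.369,0.032,-0.034,-0.002,-0.1,-1],[0.155,-0.462,0.04,-0.043,-0.002,-0.125,-1],[0.186,-0.554,0.048,-0.051,-0.003,-0.15,-1],[0.217,-0.646,0.057,-0.06,-0.003,-0.174,-1],[0.217,-0.646,0.057,-0.06,-0.003,-0.174,-1],[0.217,-0.646,0.057,-0.06,-0.003,-0.174,-1]]';python3 g.py; python3 - <<'E'
from h import *
cv2.imwrite("pics/w8.png",eyes.read_camera("wrist")[:,:,::-1])
a=cv2.imread("pics/w2.png"); b=cv2.imread("pics/w8.png")
# handle position relative to the gripper: at grasp vs now
for n,i in (("grasp",a),("now",b)):
    m=i.max(2)<60
    print(n,[(r,np.where(m[r,240:310])[0][[0,-1]]+240) for r in (200,230,260) if m[r,240:310].any()],[r for r in range(100,300) if m[r,265:285].all()][:1])
E
```

```text
time: 16.08
eef_pos: [0.5034, 0.3558, 0.1618]
tcp_rot: [0.747, 0.642, -0.133, 0.111]
contact_force: [0.5, -0.2, -1.0]
opening: 0.193
finger_force: 97.7
row [0.0005, -0.0025, -0.0023, -0.0016, -0.0001, -0.0008] rows>=0.0
row [0.0004, -0.0019, 0.1227, -0.0016, -0.0001, -0.0008] rows>=0.8
row [0.0004, -0.0014, 0.2102, -0.0016, -0.0001, -0.0008] rows>=1.3
row [0.0004, -0.0012, 0.2477, -0.0016, -0.0001, -0.0008] rows>=1.6
grasp [(200, array([252, 301])), (230, array([250, 302])), (260, array([250, 301]))] [188]
now [(200, array([251, 301])), (230, array([250, 303])), (260, array([250, 309]))] [188]
```

```bash
python3 -m handwheel '[[0,-0.001,0.04,-0.0016,0,-0.0008,-1],[0,-0.001,0.08,-0.0016,0,-0.0008,-1],[0,-0.001,0.12,-0.0016,0,-0.0008,-1],[0,-0.001,0.15,-0.0016,0,-0.0008,-1],[0,-0.001,0.18,-0.0016,0,-0.0008,-1],[0,-0.001,0.205,-0.0016,0,-0.0008,-1],[0,-0.001,0.205,-0.0016,0,-0.0008,-1]]';python3 g.py
```

```text
time: 17.0
eef_pos: [0.4962, 0.3274, 0.08]
tcp_rot: [0.745, 0.644, -0.136, 0.112]
contact_force: [0.1, -0.4, -1.5]
opening: 0.193
finger_force: 97.8
row [-0.0021, 0.0032, -0.2193, -0.002, 0.0016, 0.001] rows>=1.4
row [-0.0015, 0.004, -0.0943, -0.002, 0.0016, 0.001] rows>=0.6
row [-0.0011, 0.0046, -0.0068, -0.002, 0.0016, 0.001] rows>=0.1
row [-0.0009, 0.0048, 0.0307, -0.002, 0.0016, 0.001] rows>=0.2
```

```bash
python3 -m handwheel '[[-0.001,0.004,0.008,-0.001,0.001,0.001,-1],[-0.001,0.004,0.016,-0.001,0.001,0.001,-1],[-0.001,0.004,0.022,-0.001,0.001,0.001,-1],[-0.001,0.004,0.026,-0.001,0.001,0.001,-1],[-0.001,0.004,0.029,-0.001,0.001,0.001,-1],[-0.001,0.004,0.029,-0.001,0.001,0.001,-1]]';python3 g.py; python3 -c "
from h import *; print(monitor.get_state()['wrist_torque'])"
```

```text
time: 17.75
eef_pos: [0.4976, 0.3233, 0.0702]
tcp_rot: [0.746, 0.643, -0.132, 0.113]
contact_force: [0.8, -0.2, -1.4]
opening: 0.191
finger_force: 97.8
row [-0.0005, -0.0008, -0.2456, -0.0006, 0.0002, -0.0001] rows>=1.6
row [-0.0004, -0.0005, -0.1206, -0.0006, 0.0002, -0.0001] rows>=0.8
row [-0.0003, -0.0004, -0.0331, -0.0006, 0.0002, -0.0001] rows>=0.2
row [-0.0003, -0.0003, 0.0044, -0.0006, 0.0002, -0.0001] rows>=0.0
[ 0.42750824 -0.05681913 -0.02787298]
```

```bash
python3 -m handwheel '[[0,0,0.003,0,0,0,-1],[0,0,0.005,0,0,0,-1],[0,0,0.005,0,0,0,-1]]' 60;  python3 -c "
from h import *; print(monitor.get_state()['wrist_torque'])"
```

```text
time: 18.12
eef_pos: [0.4978, 0.3228, 0.0689]
tcp_rot: [0.746, 0.643, -0.132, 0.113]
contact_force: [-1.0, 1.2, -0.1]
opening: 0.194
finger_force: 98.1
[ 0.24795171  0.07489987 -0.09468195]
```

Touching down: the force has gone and the moment is dropping. Release and back off along the tool axis.

```bash
python3 -m handwheel '[[0,0,0.001,0,0,0,-1],[0,0,0.001,0,0,0,1],[0,0,0.001,0,0,0,1],[0,0,0.001,0,0,0,1],[0,0,0.001,0,0,0,1],[0,0,0.001,0,0,0,1],[0,0,-0.03,0,0,0,1],[0,0,-0.1,0,0,0,1],[-0.04,0,-0.2,0,0,0,1],[-0.13,0,-0.308,0,0,0,1],[-0.13,0,-0.308,0,0,0,1],[-0.13,0,-0.308,0,0,0,1]]' 30; python3 - <<'E'
from h import *
w=cam("wrist"); st=monitor.get_state(); a=eyes.read_camera("wrist")[:,:,::-1]; b=eyes.read_camera("scene")[:,:,::-1]; cv2.imwrite("pics/w9.png",a);cv2.imwrite("pics/s9.png",b)
o=np.zeros((420,800,3),np.uint8); o[:,:560]=a; o[:240,560:]=cv2.resize(b[200:290,310:400],(240,240)); cv2.imwrite("pics/v9.png",o)
m=(a.max(2)<60).astype(np.uint8); m[230:]=0; m[:,:235]=0; m[:,300:]=0
n,l,s_,ce=cv2.connectedComponentsWithStats(m); k=1+s_[1:,4].argmax(); top=s_[k][1]
c=np.where(l[top+12]==k)[0]; print("tip",onz(w,((c[0]+c[-1]+1)/2,top),.0597),"was .5023 .3669", st["eef_pos"])
E
```

```text
time: 19.62
eef_pos: [0.4968, 0.3162, 0.2025]
tcp_rot: [0.746, 0.643, -0.132, 0.113]
contact_force: [-0.5, 0.1, -0.6]
opening: 1.001
finger_force: 0.0
tip [0.50556674 0.36684326 0.0597    ] was .5023 .3669 [0.49680163 0.31618767 0.2024675 ]
```

View pics/v9.png

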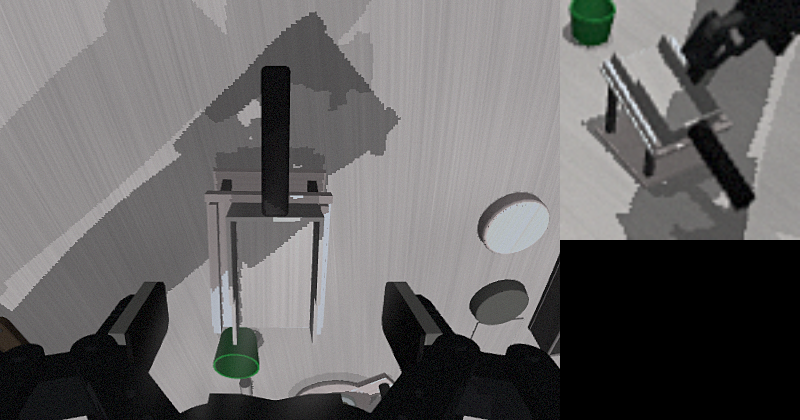

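The empty scoop lies between the guides of its rest, with the handle at (275,65)-(275,213), about 3 mm from where it lay. The gripper is clear and the bystanders in view look untouched. Hand in.

```bash
python3 -c "
from plant import ctrl; print(ctrl.sign_off())"
```

```text
the job is handed in; nothing more can be done
None
```

I handed the job in at about 20 s on the robot's clock: the scoop touched the funnel's rim gently (about 2 N), all five walnuts are in the jar, and the empty scoop is back in its rest about 3 mm from where it lay; the pass/fail result was not reported back.

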